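# Brace the square bottle in the one-hand holder and twist its tight cap free

### The arm

A 7-joint arm with a two-finger parallel gripper is mounted at the origin on the work surface. World frame = base frame: x ahead of the robot, y to its left, z up, the work surface at z = 0. Lengths are in mm, angles in rad, forces in N, time in s.
With the tool pointing down it reaches from about 400 to 875 mm from the base axis. Payload 4.4 kg.
Tool frame: the origin (TCP) lies at the very end of the fingers, on their centre line; the grasp point (between the pads) lies 19 mm behind it; z points along the fingers, y is the direction in which the jaws open and shut (so a half turn about z gives the same grasp; the last joint's range is limited). The gripper opens to 85 mm and grips with 20 to 120 N. Pads are 22 mm wide; open, the fingers measure 114 mm over their backs; the gripper's body (76 mm by 85 mm) begins 54 mm behind the grasp point. The pads swing forward as they close: fully open they stand 13 mm farther back than shut.
Start: joints at [-1.415, 0.628, 0.038, 1.517, -0.027, 0.996, -0.02], TCP at [142.965, 634.097, 231.313] pointing down, gripper open.
Joint ranges: [-3.06, 3.06], [-0.37, 2.12], [-1.25, 1.32], [0.18, 2.47], [-1.1, 4.24], [0.23, 1.98], [-2.94, 2.94]. Speed limits (rad/s): [2.57, 2.57, 3.14, 3.14, 3.14, 3.14, 3.14].

### API

Orientations are given as a rotation vector (axis times angle).
In Python, from workcell import state, get_image, calibration, hand_in gives the robot as it stands.
- The arm moves only by the shell command python3 -m inch 'ROWS' [FORCE]. ROWS is JSON, a list of rows, each a list of 3 entries, a list of its own where there are three numbers: the shift along the tool's x, y, z in mm, then the turn, a rotation vector about the tool's x, y, z in degrees, then the opening, from -1 (shut) to 1 (fully open). In form: [[[tx, ty, tz], [rx, ry, rz], fingers], ...]. A call has 1 to 20 rows; each row is the pose to reach, as a shift and turn from the pose commanded when the call began, along the tool's axes at that moment; what a row does not reach only later rows make up. A row lasts 1/8 s, in which the tool goes at most 62.5 mm and 10.7 degrees, less where a joint would pass 70% of its speed; a pose out of reach is approached as far as the arm can. A call with a gripper value outside its range is refused whole. The fingers move at their own pace and stop on an object; FORCE is the grip in N (left out, the last holds). Time passes only in rows, so rows that repeat a pose let the fingers close. It gives the time, the measured TCP pose, the force and the opening at its end, in the units of the state.
- state(): the state, without advancing time (a new reading comes with each control period).
- get_image(name): name is "side" or "top" or "wrist"; returns the picture (420x560x3 uint8, blue, green, red); there is no depth.
- calibration(name): a dict with "fx", "fy", "cx", "cy" (pixels), "position" and "attitude" of the camera in the world. Camera axes: x right, y up, looking along -z (the intrinsics and any distortion apply to the point x, -y, -z); pixel columns grow to the right and rows downward; lengths in mm; the calibration is good to about 2 mm. A picture is of the moment at which its call begins: read the wrist's pose just before it. calibration takes no time and is no camera call; for the wrist camera it gives the pose at the moment of the call.
- hand_in(): hands the job in, once; it reports no verdict.
The state is a dict: "clock": time; "qpos": joint angles; "joint_velocities": joint speeds; "joint_efforts": joint torques, N m; "ee_pos": TCP position; "eef_rot": TCP orientation; "force": force on the tool from outside, world axes, zero at the start; "ft_torque": the same for the moment, N m; "finger_gap": finger opening in mm.
Only numpy, scipy, OpenCV 4.12 (cv2) and the standard library are available. Lean on these libraries where they do the work, as an engineer would, in place of code of your own. Each camera call takes 0.05 s, during which the arm holds its last target. There are 200 camera calls.

### The job

The square bottle's cap is so tight that the bottle just spins with it: stand the bottle upright and fully home in the U-shaped bottle holder, with the cap still tight, so that it is braced. Then twist the cap anticlockwise, stop turning once its threads let go, and lift it off; finish still gripping the cap, held level and still a finger's breadth or two above the bottle's mouth, touching only the cap, the bottle left standing home in the holder. Do not tip the bottle over or disturb the other things on the sill.

Things in the scene. Friction and masses are not known exactly. Their poses are not given: they have to be found in the camera images.
- bottle: the square plastic bottle to open, loose, about 0.45 kg: body 66 x 66 mm, 100 mm tall, rounded upright edges; low shoulder; round neck 37 mm across, its open rim 138 mm above the base; 150 mm tall with the cap on. Origin: centre of its base; z up its axis, x and y square to its flat sides.
- mouth (a point): centre of the bottle's mouth, on its axis at the height of the rim (138 mm above the base); z up the bottle's axis
- cap: the bottle's round ribbed twist cap, 54 mm across, 34 mm tall, 35 g; grip its solid top 12 mm. Origin: centre of its lower edge, z up. Screwed on, that edge is 116 mm above the bottle's base, 22 mm below the rim. Three lugs inside the lower edge hook under thread starts on the neck, so the bottle can be carried by its cap (0.5 mm play).
- seal (a joint): turn of the cap on the bottle, rad, anticlockwise from above: 0 tight. The seal resists with 0.4 N m throughout, more than the loose bottle's friction on the sill. From 0.9 the lugs are clear of the threads and the cap lifts straight off (stop at 1.0 to 1.3); at 1.6 it jams. The cap does not rise as it turns; the value stays once it is off.
- holder: bottle holder fixed to the sill: U of three rubber-lined walls, inside 70 mm wide, 58 mm tall (flared lips to 70), open at the top and at its -x side (flared); no floor. Origin: middle of the inside, on the sill, z up; back wall 35 mm to +x, side walls from x -32 to 38 mm. Outside 122 x 100 mm. The bottle fits at any quarter turn, 2 mm free each side, lowered or slid in.
- mortar: wooden mortar, 104 mm across the rim, 85 mm tall, its pestle standing in it up to 145 mm; bystander. Origin: centre of its base.
- dabba: round open steel masala dabba (spice box), 190 mm across, 58 mm tall, seven small cups inside; bystander. Origin: centre of its base.
- pan: small aluminium pan, 152 mm across, 42 mm tall, black handle reaching 215 mm from its centre to its own -y, up to 62 mm high; bystander. Origin: centre of its base.
- bowl: glass bowl, 124 mm across, 55 mm tall; bystander. Origin: centre of its base.
- tumbler: steel tumbler, 68 mm across, 90 mm tall; bystander. Origin: centre of its base.
- oil_bottle: round plastic oil bottle with a narrow neck, 62 mm across, 185 mm tall; not the one to open; bystander. Origin: centre of its base.

How it is judged (in metres and radians):
On the way, in this order (a step that is already met when the one before it is completed fails the run):
1. the bottle stands home in the holder, upright, the cap still tight (x of bottle in the frame of holder between -0.012 and 0.008 m and y of bottle in the frame of holder between -0.007 and 0.007 m and z of bottle in the frame of holder below 0.004 m and angle between bottle's own z axis and vertical below 0.07 rad and (angle between the x axis of bottle and the x axis of holder, either way round below 0.16 rad or angle between the x axis of bottle and the y axis of holder, either way round below 0.16 rad) and value of joint seal below 0.3 rad and linear speed of bottle below 0.03 m/s), for 0.2 s.
2. the cap is turned until its threads let go, bottle braced in the holder, cap still down on the neck (x of bottle in the frame of holder between -0.012 and 0.008 m and y of bottle in the frame of holder between -0.007 and 0.007 m and z of bottle in the frame of holder below 0.004 m and angle between bottle's own z axis and vertical below 0.07 rad and (angle between the x axis of bottle and the x axis of holder, either way round below 0.16 rad or angle between the x axis of bottle and the y axis of holder, either way round below 0.16 rad) and value of joint seal above 0.85 rad and z of cap in the frame of mouth below -0.015 m), for 0.1 s.
At the end, for the whole second after the job is handed in: Cap gripped, still, level within 11 deg, lower edge 4 to 60 mm above the rim, within 18 mm of its centre, touching only the fingers; bottle on the sill, upright within 4 deg, untouched, home in the holder (7 mm sideways, 12 mm to the front, square within 9 deg); cap was turned 0.85 rad or more (x of bottle in the frame of holder between -0.012 and 0.008 m and y of bottle in the frame of holder between -0.007 and 0.007 m and z of bottle in the frame of holder below 0.004 m and angle between bottle's own z axis and vertical below 0.07 rad and (angle between the x axis of bottle and the x axis of holder, either way round below 0.16 rad or angle between the x axis of bottle and the y axis of holder, either way round below 0.16 rad) and z of cap in the frame of mouth between 0.004 and 0.06 m and horizontal distance between cap and mouth below 0.018 m and angle between cap's own z axis and vertical below 0.2 rad and contact force between the fingers and cap above 1 N and contact force between cap and bottle below 0.05 N and contact force between each of the arm, the fingers and bottle below 0.3 N and linear speed of each of cap, bottle below 0.02 m/s and value of joint seal above 0.85 rad); the arm keeps its last pose, push and grip.
It fails at once if the cap is turned on far past the point where its threads let go (1.5 rad) (value of joint seal above 1.5 rad).
It fails at once if the bottle is tipped by more than 30 degrees (angle between bottle's own z axis and vertical above 0.52 rad).
It fails at once if another thing on the sill is moved by more than 30 mm or tipped (distance of any of mortar, dabba, pan, bowl, tumbler, oil_bottle from where it was at the start of the episode above 0.03 m or angle between any of mortar, dabba, pan, bowl, tumbler, oil_bottle's own z axis and vertical above 0.4 rad).
It also fails if it takes over 48 s, if anything falls off the work surface, if the arm or the gripper's body presses on something with over 40 N, if the wrist force passes 120 N, or if a joint passes its speed limit or range.

## Working session

There is one attempt and no reset: what is moved stays moved. The work goes in short steps, Python scripts to look and compute and a shell command to move; the robot and the scene stay as the last step left them, time stands still between calls to the robot, and variables do not carry over. Pictures are saved under pics/ and viewed, about 8 in all and at most 12, crops included, and the job is handed in when it is done.

```bash
ls; mkdir -p pics; python3 - <<'E'
from workcell import state,get_image,calibration
import cv2
s=state(); print(s)
for n in("top","side"):
    print(n,calibration(n)); cv2.imwrite(f"pics/{n}0.png",get_image(n))
print(calibration("wrist"))
cv2.imwrite("pics/wrist0.png",get_image("wrist"))
E
```

```text
pics
{'clock': 0.0, 'qpos': array([-1.41479587,  0.62939352,  0.03841032,  1.51837934, -0.02696987,
        0.99629731, -0.02002943]), 'joint_velocities': array([ 8.61157106e-04,  5.97714189e-04, -1.42058434e-03,  4.57924045e-04,
       -9.57382169e-04, -1.26292049e-05,  3.14395763e-03]), 'joint_efforts': array([-1.55714724e-04, -5.63381946e+01,  1.22633033e+00, -1.93443024e+01,
        1.09717279e-02,  1.04583896e-02,  1.26226684e-05]), 'ee_pos': array([142.81400747, 633.46428639, 230.35418639]), 'eef_rot': array([-3.47650148e-01, -3.12211346e+00,  3.06574063e-03]), 'force': array([ 0.51389201, -0.03211486, -0.88210862]), 'ft_torque': array([ 0.07116893, -0.06187166, -0.0421524 ]), 'finger_gap': 85.25921363923538}
top {'fx': 473.9252093321253, 'fy': 473.9252093321253, 'cx': 276.3606948468457, 'cy': 205.38232607240226, 'position': array([ 414.21661414,   21.54428241, 1492.36905133]), 'attitude': array([ 0.09026314, -0.11266559, -1.55759005])}
side {'fx': 513.3934854359703, 'fy': 513.3934854359703, 'cx': 280.3206371786963, 'cy': 211.14184515847387, 'position': array([  299.67331508, -1067.86584997,  1135.78194626]), 'attitude': array([ 0.81707417, -0.09768921, -0.22992471])}
{'fx': 347.5810566147863, 'fy': 347.5810566147863, 'cx': 274.7743300827315, 'cy': 208.35024830848766, 'position': array([ 71.45095018, 650.76967911, 372.5294769 ]), 'attitude': array([-0.24794261, -0.19535696,  1.33963188])}
```

View pics/top0.png

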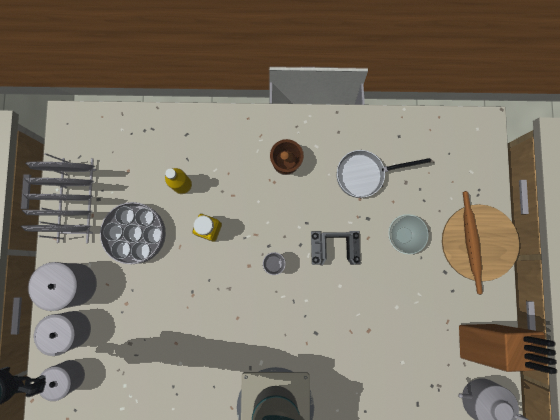

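View pics/side0.png

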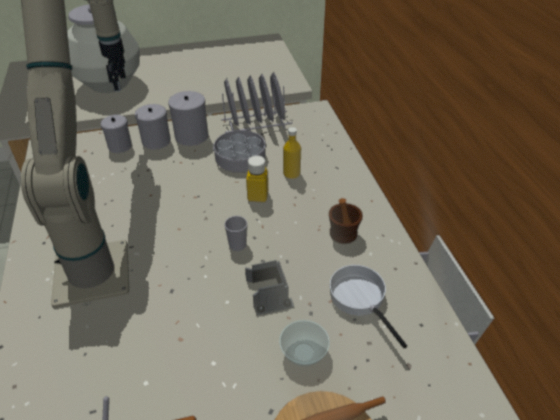

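The top view shows the bottle at about (205,226), the holder U at about (336,247) opening towards -x, the oil bottle at (178,180) and the tumbler at (274,263). In the side view the bottle is at (257,180) and the holder at (267,285). I'll enlarge both regions.

```bash
cat >h.py <<'E'
import numpy as np,cv2
from scipy.spatial.transform import Rotation as R
from workcell import state,get_image,calibration
def ray(c,u,v):
    d=R.from_rotvec(c["attitude"]).apply([(u-c["cx"])/c["fx"],-(v-c["cy"])/c["fy"],-1]); return np.array(c["position"]),d
def atz(c,u,v,z):
    p,d=ray(c,u,v); return p+d*(z-p[2])/d[2]
def tri(*obs):
    A=np.zeros((3,3));b=np.zeros(3);L=[ray(*o) for o in obs]
    for p,d in L:
        d=d/np.linalg.norm(d);M=np.eye(3)-np.outer(d,d);A+=M;b+=M@p
    x=np.linalg.solve(A,b)
    return x,[np.linalg.norm(np.cross(x-p,d/np.linalg.norm(d))) for p,d in L]
def proj(c,X):
    q=R.from_rotvec(c["attitude"]).inv().apply(np.asarray(X,float)-c["position"]);q=np.atleast_2d(q)
    return np.c_[c["cx"]-c["fx"]*q[:,0]/q[:,2],c["cy"]+c["fy"]*q[:,1]/q[:,2]]
def crop(im,x,y,w,h,k): return cv2.resize(im[y:y+h,x:x+w],None,fx=k,fy=k,interpolation=cv2.INTER_CUBIC)
E
python3 - <<'E'
from h import *
t=cv2.imread("pics/top0.png");s=cv2.imread("pics/side0.png")
# each 66x50 px x6 = 396x300
a=[crop(t,172,202,66,50,6),crop(t,303,222,66,50,6),crop(s,230,152,66,50,6),crop(s,235,262,66,50,6)]
m=np.vstack([np.hstack(a[:2]),np.hstack(a[2:])]);cv2.imwrite("pics/m1.png",m);print(m.shape)
E
```

```text
(600, 792, 3)
```

View pics/m1.png

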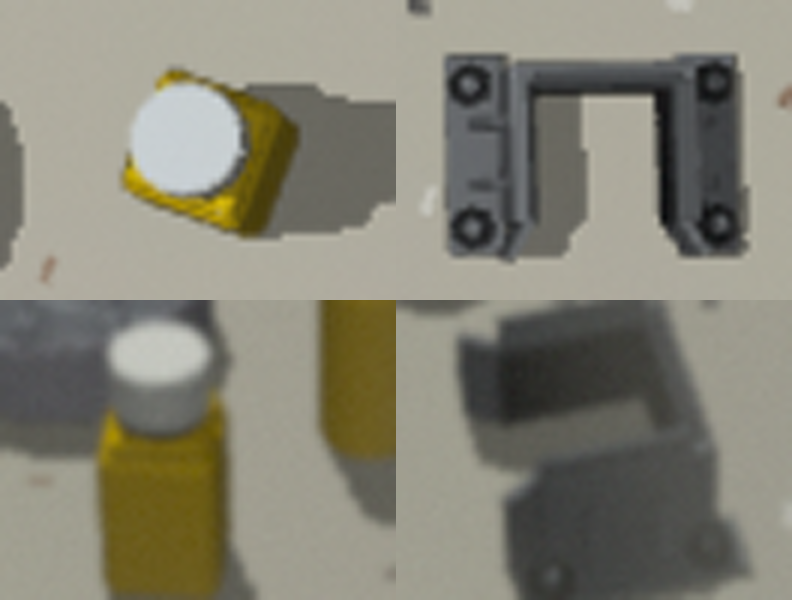

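The crops show the cap top centre at about (202.3,224.6) in top and (256.3,160.3) in side. The holder's four screws and the back wall's inner edge are clear in top. Now the positions.

```bash
python3 - <<'E'
from h import *
T=calibration("top");S=calibration("side");W=calibration("wrist");s=state()
f=lambda X,Y,x,y:(x+(X+.5)/6-.5,y+(Y+.5)/6-.5)
ct=f(184,138,172,202);cs=f(160,52,230,152)
print("captop",tri((T,*ct),(S,*cs)),atz(T,*ct,150))
# shoulder edge left-lower side in top crop: corners (125,185)->(240,235) , z~100
for P in[(125,185),(250,235),(297,128),(172,70)]: print(atz(T,*f(*P,172,202),100)[:2])
print("screws");
for P in[(74,84),(76,228),(317,82),(322,224)]: print(atz(T,*f(*P,303,222),12)[:2])
print("back inner",[atz(T,*f(*P,303,222),70)[:2] for P in[(140,93),(262,93),(130,93),(272,93)]])
# left wall bottom: screws in side (mosaic 552-396,575-300)
print("side screws",[tri((T,*f(*a,303,222)),(S,*f(*b,235,262)))for a,b in[((322,224),(156,275)),((317,82),(314,243))]])
for n,p in dict(tumbler=(274,263),oil=(177,180),dabba=(133,233),bowl=(409,235)).items(): print(n,atz(T,*p,60)[:2])
r=R.from_rotvec(s["eef_rot"]);print(r.as_matrix().round(3));rc=R.from_rotvec(W["attitude"])
print("cam in tool",r.inv().apply(W["position"]-s["ee_pos"]),(r.inv()*rc).as_matrix().round(3))
E
```

```text
captop (array([534.16562602, 213.18555693, 145.33106457]), [np.float64(2.1323300994383674), np.float64(2.1323300994384726)]) [531.63533603 212.77733507 150.        ]
[512.64310709 247.98909401]
[488.88479504 186.3350917 ]
[541.54696704 164.73522829]
[569.46667178 226.79048905]
screws
[ 513.12577191 -120.23478603]
[ 438.5324394  -121.22240171]
[ 515.54493727 -247.26258929]
[ 441.88114916 -248.99881488]
back inner [array([ 505.09975248, -147.77898292]), array([ 505.75974639, -209.02813236]), array([ 505.0456922 , -142.76204763]), array([ 505.81388185, -214.05204385])]
side screws [(array([ 443.73260979, -249.32557181,   11.5164082 ]), [np.float64(1.856196106001178), np.float64(1.8561961060010594)]), (array([ 517.20261223, -247.94538293,    9.50554635]), [np.float64(1.497983931477237), np.float64(1.4979839314773495)])]
tumbler [426.30890039   7.34270866]
oil [675.45268924 306.78144592]
dabba [511.76326423 432.91241624]
bowl [ 514.78582942 -401.66456899]
[[-0.976  0.22  -0.   ]
 [ 0.22   0.976 -0.001]
 [-0.    -0.001 -1.   ]]
cam in tool [  73.40442905    0.88005081 -142.0471942 ] [[ 0.001  0.958  0.288]
 [ 1.    -0.001  0.   ]
 [ 0.     0.288 -0.958]]
```

View pics/wrist0.png

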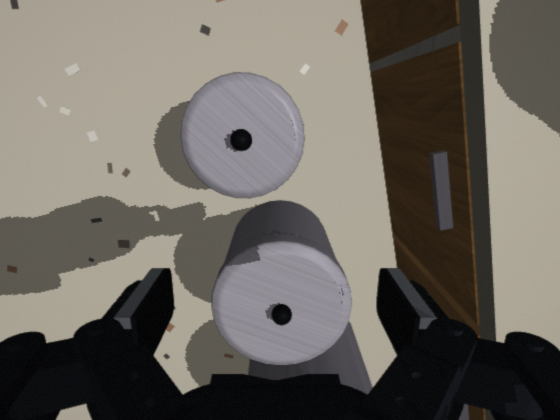

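The wrist picture shows only the jars under the gripper, nothing of use. Moving towards the bottle, rising to about z 300.

```bash
python3 -m inch '[[[0,0,-40],[0,0,0],1],[[-50,-34,-70],[0,0,0],1],[[-100,-68,-70],[0,0,0],1],[[-150,-103,-70],[0,0,0],1],[[-200,-137,-70],[0,0,0],1],[[-250,-171,-70],[0,0,0],1],[[-300,-205,-70],[0,0,0],1],[[-350,-240,-70],[0,0,0],1],[[-400,-274,-70],[0,0,0],1],[[-450,-308,-70],[0,0,0],1],[[-473,-324,-70],[0,0,0],1],[[-473,-324,-70],[0,0,0],1],[[-473,-324,-70],[0,0,0],1]]'; python3 - <<'E'
from h import *
s=state();c=calibration("wrist");im=get_image("wrist");cv2.imwrite("pics/w1.png",im)
print(s["clock"],s["qpos"].round(2),s["ee_pos"].round(1),s["eef_rot"].round(3));np.save("w1.npy",c,allow_pickle=True)
print(proj(c,[[533,213,150],[533,213,100]]))
E
```

```text
clock: 1.78
ee_pos: [532.1, 215.1, 301.0]
eef_rot: [-0.346, -3.121, -0.001]
force: [-0.5, -0.9, 0.2]
finger_gap: 85.5
1.775 [-0.52  0.45  0.13  1.65 -0.07  1.05  0.98] [532.1 215.1 301. ] [-3.460e-01 -3.121e+00 -1.000e-03]
[[271.67438298 193.74833161]
 [272.10179812 181.50988051]]
```

View pics/w1.png

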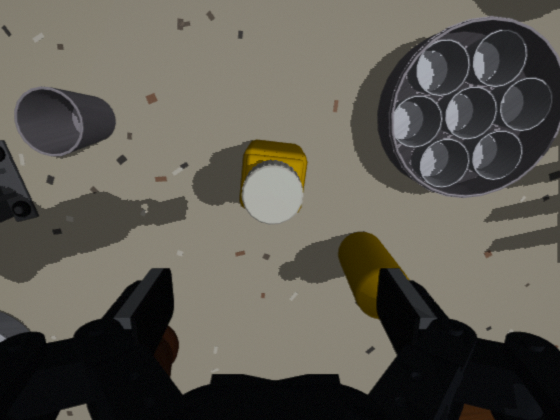

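The wrist view shows the cap top at about (272.5,192.5), against a predicted (271.7,193.7), so the cap position is confirmed within a couple of mm. I'll fit the bottle's yaw and position by outline, using the wrist and top masks.

```bash
cat > fit.py <<'E'
from h import *
from scipy.optimize import differential_evolution as DE
def sq(h,r,z):
    o=[]
    for sx,sy,a0 in((1,1,0),(-1,1,90),(-1,-1,180),(1,-1,270)):
        for a in np.radians(np.arange(a0,a0+91,15)): o.append([sx*(h-r)+r*np.cos(a),sy*(h-r)+r*np.sin(a),z])
    return o
circ=lambda r,z:[[r*np.cos(a),r*np.sin(a),z] for a in np.linspace(0,6.28,40)]
def sil(c,P,T,K=4):
    m=np.zeros((420*1,560*1),np.uint8)
    q=proj(c,P@T[0].T+T[1]).astype(np.float32)
    h=cv2.convexHull(q)
    cv2.fillConvexPoly(m,np.round(h*16).astype(np.int32),255,lineType=cv2.LINE_AA,shift=4);return m/255.
body=np.array(sq(33,10,0)+sq(33,10,95)+sq(30,10,100)+circ(20,115));cap=np.array(circ(27,116)+circ(27,150))
def fitbottle(views,x0,y0,yaw0,d=12,z0=0):
    def cost(p):
        a=np.radians(p[2]);T=(np.array([[np.cos(a),-np.sin(a),0],[np.sin(a),np.cos(a),0],[0,0,1]]),np.array([p[0],p[1],z0]))
        e=0
        for c,mk in views:
            k=sil(c,cap,T);b=sil(c,body,T)*(1-k);e+=(abs(b-mk)*(k<.5)).sum()/mk.sum()+ (mk*k).sum()/mk.sum()
        return e
    r=DE(cost,[(x0-d,x0+d),(y0-d,y0+d),(yaw0-15,yaw0+15)],seed=1,maxiter=40,popsize=10);return r.x,r.fun
def ymask(im,u,v,w):
    h=cv2.cvtColor(im,cv2.COLOR_BGR2HSV);m=cv2.inRange(h,(15,130,40),(40,255,255))
    o=np.zeros_like(m);u,v=int(u),int(v);o[max(v-w,0):v+w,max(u-w,0):u+w]=m[max(v-w,0):v+w,max(u-w,0):u+w]
    return (o>0)*1.
E
python3 - <<'E'
from fit import *
W=np.load("w1.npy",allow_pickle=True).item();T=calibration("top");S=calibration("side")
w=(W,ymask(cv2.imread("pics/w1.png"),272,180,60));t=(T,ymask(cv2.imread("pics/top0.png"),205,226,22));s=(S,ymask(cv2.imread("pics/side0.png"),258,182,26))
s[1][:,280:]=0
for v in([w],[t],[s],[w,t],[w,t,s]): print([int(m.sum()) for _,m in v],*fitbottle(v,533,213,-21))
print("cap tri wrist+side",tri((W,272.5,192.5),(S,256.3,160.3)))
E
```

```text
[1615] [536.41139095 212.95944038 -18.08459538] 0.13205127344448372
[226] [534.72229521 214.90032643 -22.1372536 ] 0.41313878596727605
[543] [534.42777623 213.39851745 -11.69276268] 0.2033900263604521
[1615, 226] [535.93658383 213.55170767 -18.82050644] 0.6246671805189419
[1615, 226, 543] [535.91866928 213.54776987 -15.40345904] 0.8861363978793383
cap tri wrist+side (array([535.04003502, 213.58246159, 144.35697386]), [np.float64(1.558163519348797), np.float64(1.558163519348736)])
```

```bash
python3 -m inch '[[[0,0,0],[0,0,-10],1],[[80,30,0],[0,0,-10],1]]' --help 2>&1 | head -5; true
```

```text
invalid input: not JSON, or not a number
```

The `--help` call was refused with no motion. The bottle is at about (535,213.5) with yaw about -19°. Next I'll look at the holder from above, turning the tool to the yaw I want for the grasp at the same time.

```bash
python3 -m inch '[[[-3,-36,0],[0,0,10],1],[[-7,-73,0],[0,0,20],1],[[-10,-109,0],[0,0,30],1],[[-13,-146,0],[0,0,40],1],[[-17,-182,0],[0,0,50],1],[[-20,-218,0],[0,0,60],1],[[-23,-255,0],[0,0,70],1],[[-26,-291,0],[0,0,80],1],[[-30,-328,0],[0,0,89],1],[[-33,-364,0],[0,0,97],1],[[-33,-364,0],[0,0,97],1],[[-33,-364,0],[0,0,97],1]]'; python3 - <<'E'
from h import *
s=state();c=calibration("wrist");im=get_image("wrist");cv2.imwrite("pics/w2.png",im)
print(s["clock"],s["qpos"].round(2),s["ee_pos"].round(1),s["eef_rot"].round(3));np.save("w2.npy",c,allow_pickle=True)
q=proj(c,[[470,-185,0],[470,-185,58]]);print(q)
x,y=q.mean(0).astype(int);x0=max(0,min(x-100,360));y0=max(0,min(y-75,270));print(x0,y0)
cv2.imwrite("pics/w2c.png",crop(im,x0,y0,200,150,4))
E
```

```text
clock: 3.32
ee_pos: [485.5, -146.3, 301.1]
eef_rot: [-2.565, -1.812, -0.001]
force: [0.9, 1.0, 0.2]
finger_gap: 85.4
3.325 [-0.21  0.4   0.63  1.83 -0.28  1.01  0.2 ] [ 485.5 -146.3  301.1] [-2.565e+00 -1.812e+00 -1.000e-03]
[[273.61945927 195.83343447]
 [273.43880519 208.49603238]]
173 127
```

View pics/w2c.png

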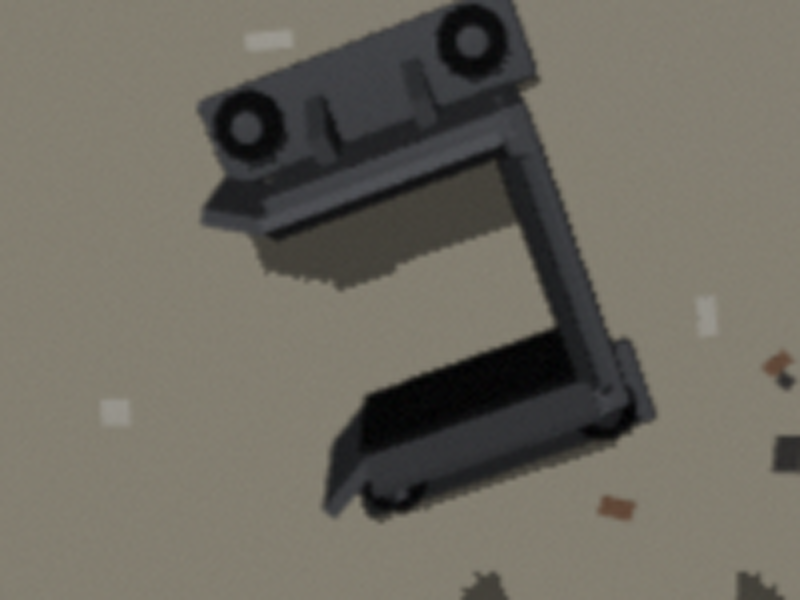

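The crop shows the U opening to image left. The inner foot of the -y wall runs from crop (365,397) to the inner back corner at (561,327), and the back wall's foot goes up to about (519,215).

```bash
python3 - <<'E'
from h import *
c=np.load("w2.npy",allow_pickle=True).item()
g=lambda X,Y:(173+(X+.5)/4-.5,127+(Y+.5)/4-.5)
A=atz(c,*g(365,397),0)[:2];B=atz(c,*g(561,327),0)[:2];C=atz(c,*g(517,215),0)[:2]
print(A,B,C,"len",np.linalg.norm(B-A));ya=np.degrees(np.arctan2(*(B-A)[::-1]));yb=np.degrees(np.arctan2(*(C-B)[::-1]))-90;print("yaws",ya,yb)
for yaw in(1.,ya):
    a=np.radians(yaw);M=np.array([[np.cos(a),-np.sin(a)],[np.sin(a),np.cos(a)]])
    o=B-M@[35,-35];print("origin",yaw,o, "A loc",M.T@(A-o),"C loc",M.T@(C-o))
    for z in(58,70):print(z,[(M.T@(atz(c,*g(*p),z)[:2]-o)).round(1) for p in[(275,237),(500,150),(365,397+50),(577,380),(560,328)]])
# screws by top cam + wrist
T=calibration("top");f=lambda X,Y:(303+(X+.5)/6-.5,222+(Y+.5)/6-.5)
for a,b in[((74,84),(472,41)),((76,228),(249,127))]: print("screw",tri((T,*f(*a)),(c,*g(*b))))
p=np.array([470,-184,0]);
E
```

```text
[ 443.55993724 -220.14372484] [ 513.51343428 -218.67010481] [ 511.57055476 -177.6781838 ] len 69.96901674421109
yaws 1.2067977367164366 2.713596946656452
origin 1.0 [ 477.90793072 -184.28626971] A loc [-34.968561   -35.25253872] C loc [33.77282406  6.01958567]
58 [array([-32.6,  37.3]), array([35.5, 38.4]), array([-31.6, -31.3]), array([ 34.1, -33.4]), array([ 34.5, -16.6])]
70 [array([-30.5,  39.4]), array([35.4, 40.5]), array([-29.5, -27. ]), array([ 34.1, -29. ]), array([ 34.5, -12.7])]
origin 1.2067977367164366 [ 477.78406128 -184.41500438] A loc [-34.96901674 -35.        ] C loc [33.92088378  6.02374773]
58 [array([-32.4,  37.5]), array([35.7, 38.4]), array([-31.6, -31.1]), array([ 34.1, -33.4]), array([ 34.6, -16.6])]
70 [array([-30.3,  39.7]), array([35.7, 40.5]), array([-29.5, -26.8]), array([ 34.1, -29. ]), array([ 34.6, -12.7])]
screw (array([ 516.05923246, -123.90265798,  -32.38329178]), [np.float64(0.5808697103718683), np.float64(0.5808697103718449)])
screw (array([ 438.8315    , -122.83548294,   -6.60930358]), [np.float64(0.18087050241452637), np.float64(0.18087050241452476)])
```

The holder origin comes out at about (477.5,-184) with yaw about 1.2°. The midpoint of the four screws agrees (477.3,-184.5). Now back over the bottle, lower, for a closer fit.

```bash
python3 -m inch '[[[51,-10,0],[0,0,0],1],[[102,-21,0],[0,0,0],1],[[152,-31,0],[0,0,0],1],[[203,-42,0],[0,0,0],1],[[254,-52,0],[0,0,0],1],[[305,-63,0],[0,0,0],1],[[356,-74,0],[0,0,0],1],[[356,-74,50],[0,0,0],1],[[356,-74,100],[0,0,0],1],[[356,-74,100],[0,0,0],1],[[356,-74,100],[0,0,0],1]]'; python3 - <<'E'
from fit import *
s=state();c=calibration("wrist");im=get_image("wrist");cv2.imwrite("pics/w3.png",im)
print(s["clock"],s["qpos"].round(2),s["ee_pos"].round(1),s["eef_rot"].round(3));np.save("w3.npy",c,allow_pickle=True)
q=proj(c,[[535,213.5,150]])[0];print(q)
mk=ymask(im,*q,110);print(mk.sum(),fitbottle([(c,mk)],535,213,-19))
x0=int(np.clip(q[0]-100,0,360));y0=int(np.clip(q[1]-100,0,270));print(x0,y0);cv2.imwrite("pics/w3c.png",crop(im,x0,y0,200,150,4))
E
```

```text
clock: 4.75
ee_pos: [536.4, 212.6, 202.9]
eef_rot: [2.567, 1.81, 0.003]
force: [0.2, 0.7, 0.8]
finger_gap: 85.3
4.75 [-0.75  0.61  0.52  1.77 -0.38  0.86 -0.4 ] [536.4 212.6 202.9] [2.567 1.81  0.003]
[272.01953761 232.7248853 ]
3175.0 (array([534.18869828, 211.5403813 , -18.64754548]), np.float64(0.08039724031035914))
172 132
```

View pics/w3c.png

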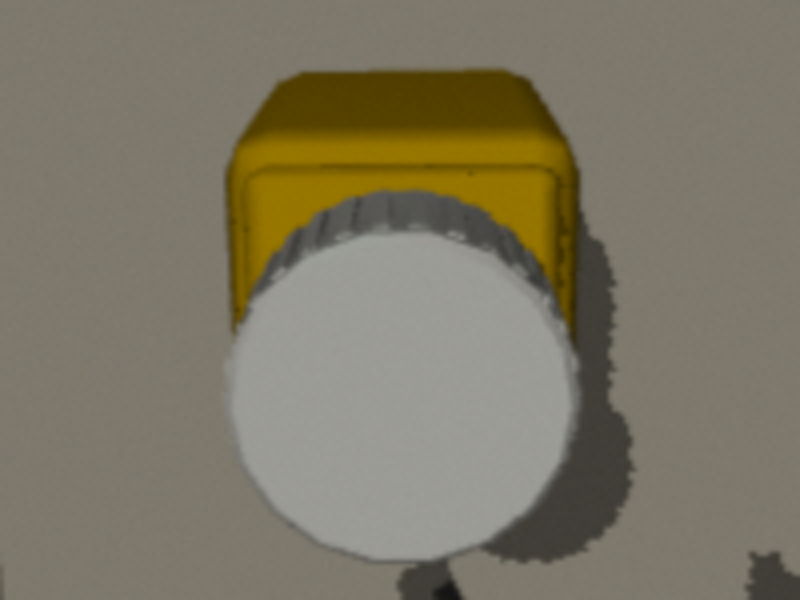

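In the close view the bottle is square to the tool. The cap-top disc is centred at crop (403.5,397), which is pixel (272.5,230.9).

```bash
python3 - <<'E'
from h import *
c3=np.load("w3.npy",allow_pickle=True).item();c1=np.load("w1.npy",allow_pickle=True).item();S=calibration("side");T=calibration("top")
print(atz(c3,272.5,230.9,150),atz(c1,272.5,192.5,150))
print(tri((c3,272.5,230.9),(c1,272.5,192.5)),tri((c3,272.5,230.9),(c1,272.5,192.5),(S,256.3,160.3),(T,202.3,224.6)))
s=state();M=R.from_rotvec(s["eef_rot"]).as_matrix();print(M.round(3),s["ee_pos"])
for p in([534.5,212.5,121],):print((M.T@(np.array(p)-s["ee_pos"])).round(1))
E
```

```text
[535.66286088 214.49758902 150.        ] [532.06634506 213.94642687 150.        ]
(array([534.28238321, 212.84710077, 143.16910007]), [np.float64(0.8629506611178716), np.float64(0.8629506611177895)]) (array([534.22166046, 213.18940124, 144.82662658]), [np.float64(0.9128468760401587), np.float64(0.9723440097930804), np.float64(2.2593551162876557), np.float64(2.181286191155417)])
[[ 0.336  0.942  0.003]
 [ 0.942 -0.336  0.002]
 [ 0.003  0.003 -1.   ]] [536.92452014 212.50581238 203.45195988]
[-1.  -2.5 82.4]
```

The cap centre is at about (534.5,213). Its top triangulates at about 145, against 150 in the text, so I'll use a grasp height that works for both. Descend and grip.

```bash
python3 -m inch '[[[0,-2,30],[0,0,0],1],[[0,-2,60],[0,0,0],1],[[0,-2,82],[0,0,0],1],[[0,-2,82],[0,0,0],1],[[0,-2,82],[0,0,0],-1],[[0,-2,82],[0,0,0],-1],[[0,-2,82],[0,0,0],-1],[[0,-2,82],[0,0,0],-1],[[0,-2,82],[0,0,0],-1],[[0,-2,82],[0,0,0],-1]]' 80; python3 - <<'E'
from h import *
s=state();print(s["qpos"].round(3),s["force"],s["ft_torque"])
cv2.imwrite("pics/w4.png",get_image("wrist"))
E
```

```text
clock: 6.05
ee_pos: [534.9, 212.8, 121.5]
eef_rot: [2.569, 1.808, 0.005]
force: [-1.9, 0.6, 8.7]
finger_gap: 52.0
[-0.708  0.709  0.448  1.842 -0.46   0.691 -0.338] [-1.94472347  0.63599013  8.72270049] [-0.11724868  0.25789464 -0.02873256]
```

```bash
python3 -m inch '[[[0,0,-15],[0,0,0],-1],[[0,0,-40],[0,0,0],-1],[[0,0,-75],[0,0,0],-1],[[0,0,-105],[0,0,0],-1],[[0,0,-120],[0,0,0],-1],[[0,0,-120],[0,0,0],-1],[[0,0,-120],[0,0,0],-1]]' 80; python3 - <<'E'
from fit import *
s=state();c=calibration("wrist");im=get_image("wrist");cv2.imwrite("pics/w5.png",im);np.save("w5.npy",c,allow_pickle=True)
M=R.from_rotvec(s["eef_rot"]).as_matrix();print(s["force"],s["ft_torque"],s["ee_pos"],M.round(3),s["qpos"].round(2))
mk=ymask(im,274,200,150);print(mk.sum())
for z in(115,120):print(z,fitbottle([(c,mk)],535,213,-19,z0=z))
t=get_image("top");sd=get_image("side");cv2.imwrite("pics/t5.png",t);cv2.imwrite("pics/s5.png",sd)
m=np.hstack([crop(im,140,60,280,300,1.9).astype(np.uint8)[:570,:400],crop(sd,215,110,80,114,5)[:570,:390]]);cv2.imwrite("pics/m5.png",m)
E
```

```text
clock: 6.98
ee_pos: [532.7, 212.3, 238.1]
eef_rot: [-2.568, -1.808, 0.004]
force: [0.7, 0.8, -4.2]
finger_gap: 51.3
[ 0.66848123  0.77035389 -4.22330798] [ 0.03935032 -0.00777652 -0.01591803] [532.69156637 212.33891286 238.14185732] [[ 0.337  0.941 -0.002]
 [ 0.941 -0.337 -0.001]
 [-0.002 -0.002 -1.   ]] [-0.78  0.56  0.55  1.74 -0.35  0.94 -0.43]
7819.0
115 (array([531.9388382 , 210.73513084, -18.49938984]), np.float64(0.1236024119128579))
120 (array([532.38910083, 211.95553972, -18.06923491]), np.float64(0.1570032992219831))
```

View pics/m5.png

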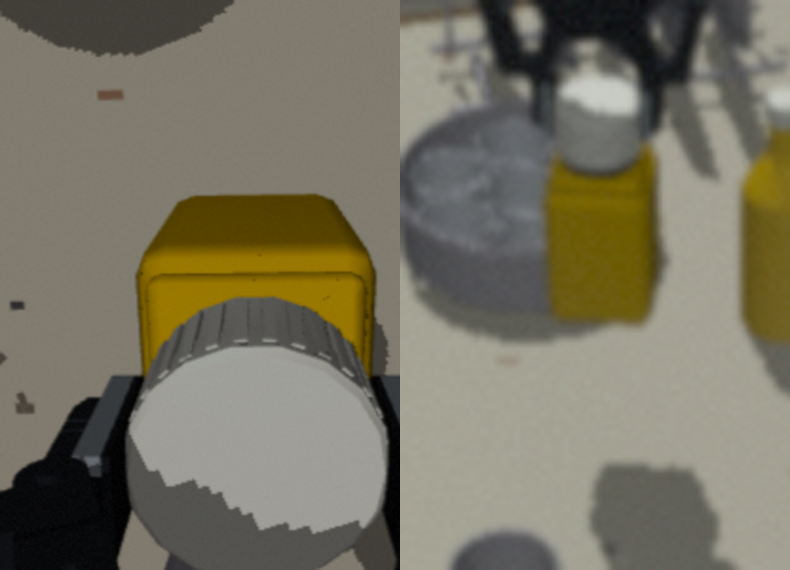

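The bottle is lifted and upright, square to the tool within about 1°, with its weight registering (-4.2 N). Carrying it over the holder and turning +19.5°.

```bash
python3 -m inch '[[[-12,2,0],[0,0,-1],-1],[[-37,8,0],[0,0,-2],-1],[[-74,15,0],[0,0,-4],-1],[[-115,24,0],[0,0,-6],-1],[[-156,32,0],[0,0,-8],-1],[[-197,40,0],[0,0,-10],-1],[[-238,49,0],[0,0,-12],-1],[[-279,57,0],[0,0,-14],-1],[[-320,66,0],[0,0,-16],-1],[[-355,73,0],[0,0,-18],-1],[[-380,78,0],[0,0,-19],-1],[[-392,80,0],[0,0,-19.5],-1],[[-392,80,0],[0,0,-19.5],-1],[[-392,80,0],[0,0,-19.5],-1],[[-392,80,0],[0,0,-19.5],-1]]' 80; python3 - <<'E'
from fit import *
s=state();c=calibration("wrist");im=get_image("wrist");cv2.imwrite("pics/w6.png",im);np.save("w6.npy",c,allow_pickle=True)
M=R.from_rotvec(s["eef_rot"]).as_matrix();print(s["force"],s["ft_torque"],s["ee_pos"],M.round(3),s["qpos"].round(2))
mk=ymask(im,274,200,150);print(mk.sum())
for z in(115,120):print(z,fitbottle([(c,mk)],477,-184,1,z0=z))
t=get_image("top");sd=get_image("side");cv2.imwrite("pics/t6.png",t);cv2.imwrite("pics/s6.png",sd)
m=np.hstack([crop(im,140,40,280,290,1.9)[:550,:450],crop(sd,235,200,70,110,5)[:550,:340]]);cv2.imwrite("pics/m6.png",m)
E
```

```text
clock: 9.0
ee_pos: [477.1, -182.3, 239.2]
eef_rot: [-2.223, -2.219, -0.001]
force: [-0.7, 0.4, -4.3]
finger_gap: 51.4
[-0.70994925  0.42181005 -4.31779257] [-0.00940581 -0.00224109  0.00411724] [ 477.13501733 -182.2692962   239.1873528 ] [[ 0.002  1.    -0.   ]
 [ 1.    -0.002  0.001]
 [ 0.001 -0.    -1.   ]] [-0.01  0.45  0.47  1.9  -0.27  0.85  0.59]
7428.0
115 (array([ 4.77138016e+02, -1.83991722e+02,  2.27726311e-02]), np.float64(0.06493978849524965))
120 (array([ 477.26352065, -182.69255231,    0.70604511]), np.float64(0.09150825342226811))
```

View pics/m6.png

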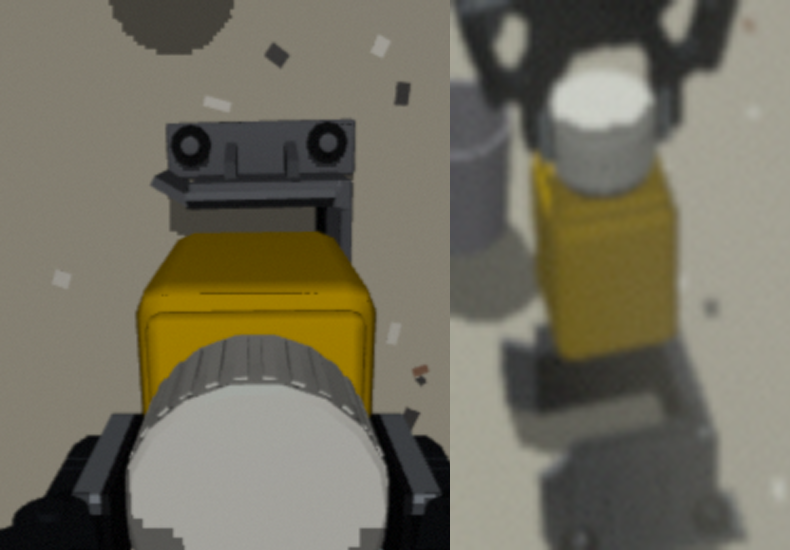

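The bottle is over the holder, square, with fitted centre about (477.2,-183.3). Lowering into the lips and checking force.

```bash
python3 -m inch '[[[-1,0,15],[0,0,-0.5],-1],[[-1,0,35],[0,0,-0.5],-1],[[-1,0,50],[0,0,-0.5],-1],[[-1,0,60],[0,0,-0.5],-1],[[-1,0,66],[0,0,-0.5],-1],[[-1,0,70],[0,0,-0.5],-1],[[-1,0,75],[0,0,-0.5],-1],[[-1,0,75],[0,0,-0.5],-1]]' 80; python3 -c "
from h import *
s=state();print(s['force'],s['ft_torque'],s['ee_pos'])"
```

```text
clock: 10.15
ee_pos: [476.7, -184.5, 164.1]
eef_rot: [-2.215, -2.227, 0.0]
force: [-0.3, -0.8, -2.7]
finger_gap: 51.6
[-0.2941673  -0.80593844 -2.68371436] [-0.0579086   0.02070689 -0.03140018] [ 476.72038771 -184.49877557  164.13388103]
```

```bash
python3 -m inch '[[[0,0,8],[0,0,0],-1],[[0,0,16],[0,0,0],-1],[[0,0,24],[0,0,0],-1],[[0,0,32],[0,0,0],-1],[[0,0,38],[0,0,0],-1],[[0,0,38],[0,0,0],-1]]' 80; python3 -c "
from h import *
s=state();print(s['force'],s['ft_torque'],s['ee_pos'])"
```

```text
clock: 10.9
ee_pos: [476.5, -184.5, 125.8]
eef_rot: [-2.215, -2.226, 0.001]
force: [-0.0, 0.1, -3.4]
finger_gap: 52.0
[-0.02265317  0.12024227 -3.42813888] [ 0.02453593  0.04758236 -0.02318685] [ 476.4660525  -184.48838169  125.75085644]
```

```bash
python3 -m inch '[[[0,0,3],[0,0,0],-1],[[0,0,5],[0,0,0],-1],[[0,0,7],[0,0,0],-1],[[0,0,7],[0,0,0],-1]]' 80; python3 -c "
from h import *
s=state();print(s['force'],s['ft_torque'],s['ee_pos'],s['qpos'].round(2))
t=get_image('wrist');u=get_image('side');cv2.imwrite('pics/m7.png',np.hstack([crop(t,100,0,360,420,1.25),crop(u,225,180,70,105,5)]))"
```

```text
clock: 11.4
ee_pos: [477.3, -184.8, 121.5]
eef_rot: [2.215, 2.226, 0.003]
force: [-5.7, 2.5, 16.5]
finger_gap: 51.6
[-5.72611842  2.4703223  16.54892686] [ 0.4360872   0.90655433 -0.01133092] [ 477.32223229 -184.83306492  121.46624964] [ 0.08  0.62  0.35  2.01 -0.39  0.57  0.71]
```

View pics/m7.png

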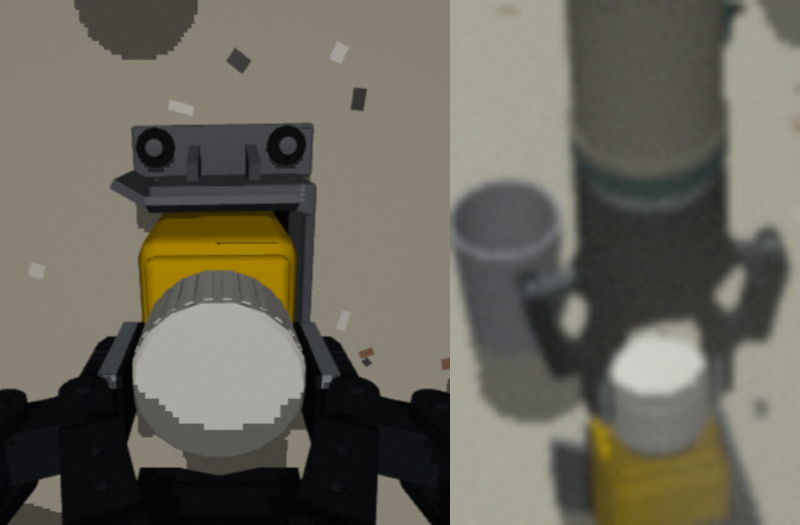

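The bottle is down on the sill: TCP z is back at the grasp height with a 16 N reaction, and it sits inside the U. I'll ease the press, dwell, and begin the anticlockwise turn (negative about tool z).

```bash
python3 -m inch '[[[0,0,-0.7],[0,0,0],-1],[[0,0,-0.7],[0,0,0],-1],[[0,0,-0.7],[0,0,0],-1],[[0,0,-0.7],[0,0,-4],-1],[[0,0,-0.7],[0,0,-9],-1],[[0,0,-0.7],[0,0,-14],-1],[[0,0,-0.7],[0,0,-19],-1],[[0,0,-0.7],[0,0,-24],-1],[[0,0,-0.7],[0,0,-29],-1],[[0,0,-0.7],[0,0,-34],-1],[[0,0,-0.7],[0,0,-39],-1],[[0,0,-0.7],[0,0,-44],-1],[[0,0,-0.7],[0,0,-44],-1]]' 100; python3 -c "
from h import *
s=state();print(s['force'],s['ft_torque'],s['ee_pos'],s['qpos'].round(2))
t=get_image('wrist');u=get_image('top');cv2.imwrite('pics/m8.png',np.hstack([crop(t,100,0,360,420,1.25),crop(u,305,218,58,87,6)[:525,:345]]))"
```

```text
clock: 13.12
ee_pos: [477.0, -184.6, 121.6]
eef_rot: [1.221, 2.893, 0.002]
force: [-2.8, 2.0, 11.0]
finger_gap: 50.8
[-2.79507274  1.99307726 11.01747556] [ 0.44561372  0.55219393 -0.20693454] [ 477.02969121 -184.64648233  121.5906032 ] [ 0.22  0.6   0.14  2.01 -0.15  0.54  1.24]Traceback (most recent call last):
  File "<string>", line 4, in <module>
    t=get_image('wrist');u=get_image('top');cv2.imwrite('pics/m8.png',np.hstack([crop(t,100,0,360,420,1.25),crop(u,305,218,58,87,6)[:525,:345]]))
                                                                      ~~~~~~~~~^^^^^^^^^^^^^^^^^^^^^^^^^^^^^^^^^^^^^^^^^^^^^^^^^^^^^^^^^^^^^^^^^
    return _nx.concatenate(arrs, 1, dtype=dtype, casting=casting)
           ~~~~~~~~~~~~~~~^^^^^^^^^^^^^^^^^^^^^^^^^^^^^^^^^^^^^^^
ValueError: all the input array dimensions except for the concatenation axis must match exactly, but along dimension 0, the array at index 0 has size 525 and the array at index 1 has size 522
```

The turn reached 44° with the torque showing the seal resisting; the picture script had a size slip. I'll check numerically that the bottle has stayed square, and compare the ribs in the wrist image for slip in the pads.

```bash
cat > rib.py <<'E'
from fit import *
from scipy.ndimage import map_coordinates
def ribs(im,c,s):
    # cap fixed in tool: sample skirt ring ~z 141..147 above base => in tool frame
    M=R.from_rotvec(s["eef_rot"]).as_matrix();o=[]
    a=np.radians(np.arange(-45,45,.25)) # about tool x (camera side)
    g=cv2.GaussianBlur(cv2.cvtColor(im,cv2.COLOR_BGR2GRAY),(0,0),.6).astype(float)
    for h in np.arange(-6,18,3):
        P=np.c_[27*np.cos(a),27*np.sin(a),0*a-h]
        q=proj(c,P@M.T+s["ee_pos"]);v=map_coordinates(g,[q[:,1],q[:,0]],order=1);v=v-np.convolve(np.pad(v,40,mode='edge'),np.ones(81)/81,'valid');o.append(v/ (v.std()+1e-6))
    return np.array(o)
def phase(A,B):
    L=range(-40,41);return [(l*.25,float(np.mean(A[:,40:-40]*np.roll(B,l,1)[:,40:-40]))) for l in L]
E
python3 - <<'E'
from rib import *
s=state();c=calibration("wrist");im=get_image("wrist");cv2.imwrite("pics/w8.png",im)
mk=ymask(im,274,180,170);mk[:, :]=mk
print(mk.sum(),fitbottle([(c,mk)],477,-184,1,z0=0),s["ee_pos"])
# previous frame w6 at same grip: only its calibration was kept; tool pose from fixed camera mount
c6=np.load("w6.npy",allow_pickle=True).item();rel=R.from_rotvec(s["eef_rot"]).inv()*R.from_rotvec(c["attitude"]);off=R.from_rotvec(s["eef_rot"]).inv().apply(c["position"]-s["ee_pos"])
r6=R.from_rotvec(c6["attitude"])*rel.inv();s6=dict(eef_rot=r6.as_rotvec(),ee_pos=c6["position"]-r6.apply(off))
A=ribs(cv2.imread("pics/w6.png"),c6,s6);B=ribs(im,c,s)
p=phase(A,B);print("best",max(p,key=lambda t:t[1]));print([round(x,2) for _,x in p[::2]])
print("auto",[round(x,2) for _,x in phase(A,A)[::2]])
E
```

```text
7530.0 (array([ 478.27446096, -185.16689983,    4.36078252]), np.float64(0.10319660484041024)) [ 477.00875065 -184.67735722  121.58261896]
best (-0.5, 0.306647600084149)
[-0.06, -0.19, -0.3, -0.37, -0.41, -0.42, -0.39, -0.34, -0.28, -0.21, -0.15, -0.09, -0.03, 0.03, 0.08, 0.14, 0.2, 0.25, 0.29, 0.31, 0.29, 0.24, 0.16, 0.08, -0.0, -0.07, -0.13, -0.16, -0.18, -0.17, -0.15, -0.11, -0.06, -0.01, 0.03, 0.05, 0.06, 0.05, 0.03, 0.0, -0.02]
auto [-0.05, -0.21, -0.34, -0.43, -0.49, -0.52, -0.52, -0.52, -0.5, -0.48, -0.44, -0.4, -0.33, -0.23, -0.1, 0.07, 0.28, 0.52, 0.75, 0.93, 1.0, 0.93, 0.76, 0.53, 0.3, 0.09, -0.09, -0.23, -0.33, -0.41, -0.46, -0.5, -0.52, -0.53, -0.53, -0.51, -0.47, -0.39, -0.28, -0.14, 0.04]
```

There's no slip in the pads (rib shift -0.5°), and the bottle has taken up about 3° of slack and is now braced, so the seal is at about 40°. Turning 25° more should bring it to about 65° (1.14 rad).

```bash
python3 -m inch '[[[0,0,0],[0,0,-4],-1],[[0,0,0],[0,0,-9],-1],[[0,0,0],[0,0,-14],-1],[[0,0,0],[0,0,-19],-1],[[0,0,0],[0,0,-23],-1],[[0,0,0],[0,0,-25],-1],[[0,0,0],[0,0,-25],-1],[[0,0,0],[0,0,-25],-1]]' 100; python3 - <<'E'
from rib import *
s=state();c=calibration("wrist");im=get_image("wrist");cv2.imwrite("pics/w9.png",im);print(s["force"],s["ft_torque"],s["ee_pos"],s["eef_rot"],s["finger_gap"],s["qpos"].round(2))
mk=ymask(im,274,180,170);print(mk.sum(),fitbottle([(c,mk)],477,-184,3,z0=0))
c6=np.load("w6.npy",allow_pickle=True).item();rel=R.from_rotvec(s["eef_rot"]).inv()*R.from_rotvec(c["attitude"]);off=R.from_rotvec(s["eef_rot"]).inv().apply(c["position"]-s["ee_pos"])
r6=R.from_rotvec(c6["attitude"])*rel.inv();s6=dict(eef_rot=r6.as_rotvec(),ee_pos=c6["position"]-r6.apply(off))
p=phase(ribs(cv2.imread("pics/w6.png"),c6,s6),ribs(im,c,s));print(max(p,key=lambda t:t[1]));print([round(x,2) for _,x in p[::2]])
t=get_image('side');cv2.imwrite('pics/m9.png',np.hstack([crop(im,100,0,360,420,1.2),crop(t,220,180,76,101,5)[:504,:360]]))
E
```

```text
clock: 14.28
ee_pos: [476.9, -184.8, 121.6]
eef_rot: [0.567, 3.089, 0.0]
force: [-4.4, 1.5, 11.3]
finger_gap: 51.3
[-4.44370005  1.54502518 11.34191532] [ 0.4724637   0.67786146 -0.30994962] [ 476.92168371 -184.8126582   121.59437678] [5.67290902e-01 3.08887412e+00 1.61918636e-04] 51.31821887806141 [ 0.31  0.6   0.01  2.01 -0.02  0.54  1.54]
7388.0 (array([ 478.58105343, -184.51262482,    3.40181692]), np.float64(0.09305206839150407))
(-0.5, 0.3389899103314696)
[-0.02, -0.15, -0.25, -0.32, -0.37, -0.39, -0.38, -0.35, -0.31, -0.26, -0.22, -0.17, -0.12, -0.06, 0.01, 0.09, 0.18, 0.26, 0.31, 0.34, 0.33, 0.29, 0.23, 0.15, 0.07, -0.0, -0.06, -0.11, -0.14, -0.15, -0.15, -0.13, -0.11, -0.08, -0.07, -0.05, -0.04, -0.04, -0.03, -0.01, 0.01]
```

View pics/m9.png

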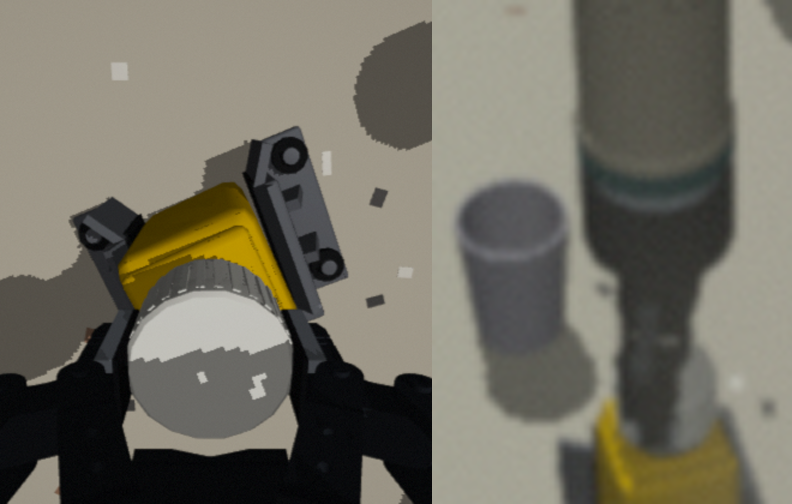

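Total turn is 69°, less about 3° of bottle slack, so the seal is at about 1.14 rad. The bottle is in the U and the cap is still down. Lift a little and check whether the bottle's weight comes with it.

```bash
python3 -m inch '[[[0,0,-2],[0,0,-0],-1],[[0,0,-5],[0,0,0],-1],[[0,0,-8],[0,0,0],-1],[[0,0,-8],[0,0,0],-1],[[0,0,-8],[0,0,0],-1]]' 100; python3 -c "
from h import *
for i in range(3): s=state();get_image('top');print(s['force'],s['ft_torque'],s['ee_pos'])"
```

```text
clock: 15.0
ee_pos: [476.8, -184.7, 128.0]
eef_rot: [0.565, 3.09, -0.0]
force: [-0.4, 0.0, 0.6]
finger_gap: 51.1
[-0.44769114  0.0396072   0.62295589] [0.03918177 0.18189571 0.02179523] [ 476.82799329 -184.69026389  128.00955258]
[-0.80232524 -0.2431071   0.18842726] [0.06159732 0.19653823 0.0106929 ] [ 476.85718275 -184.676125    127.99171194]
[-0.61277502 -0.60404129 -1.12546602] [0.04753426 0.1507323  0.01051861] [ 476.85165849 -184.68212196  127.96939725]
```

The bottle's weight isn't on the tool (about 0 N, against -4.3 N when carried), so the threads have let go. Lifting to about 25 mm above the rim.

```bash
python3 -m inch '[[[0,0,-6],[0,0,0],-1],[[0,0,-14],[0,0,0],-1],[[0,0,-22],[0,0,0],-1],[[0,0,-30],[0,0,0],-1],[[0,0,-36],[0,0,0],-1],[[0,0,-40],[0,0,0],-1],[[0,0,-40],[0,0,0],-1],[[0,0,-40],[0,0,0],-1],[[0,0,-40],[0,0,0],-1]]' 100; python3 - <<'E'
from rib import *
s=state();c=calibration("wrist");im=get_image("wrist");t=get_image("top");sd=get_image('side');cv2.imwrite("pics/w10.png",im);cv2.imwrite("pics/t10.png",t);cv2.imwrite("pics/s10.png",sd)
print(s["clock"],s["force"],s["ft_torque"],s["ee_pos"],s["eef_rot"],s["finger_gap"],abs(s["joint_velocities"]).max())
t0=cv2.imread("pics/top0.png");d=(cv2.absdiff(t,t0).max(2)>40).astype(np.uint8);n,_,st,ce=cv2.connectedComponentsWithStats(d);print([(st[i].tolist()) for i in range(1,n) if st[i][4]>25])
cv2.imwrite('pics/m10.png',np.hstack([crop(im,100,0,360,420,1.2),crop(sd,220,180,76,101,5)[:504,:360]]))
E
```

```text
clock: 16.27
ee_pos: [476.6, -184.5, 167.7]
eef_rot: [-0.565, -3.09, -0.0]
force: [0.0, -0.9, 0.1]
finger_gap: 51.6
16.275 [ 0.01948842 -0.92752741  0.0655327 ] [ 0.01688666 -0.04269388 -0.01045064] [ 476.64386761 -184.51227565  167.72402715] [-5.64545304e-01 -3.08980302e+00 -1.94696842e-04] 51.581204289347404 0.0022267317212632857
[[192, 213, 53, 29, 1040], [310, 212, 168, 208, 14233], [95, 331, 222, 41, 5228], [0, 368, 46, 36, 706], [244, 373, 65, 11, 396], [333, 376, 30, 36, 711], [283, 402, 22, 18, 171], [266, 414, 16, 6, 63]]
```

View pics/m10.png

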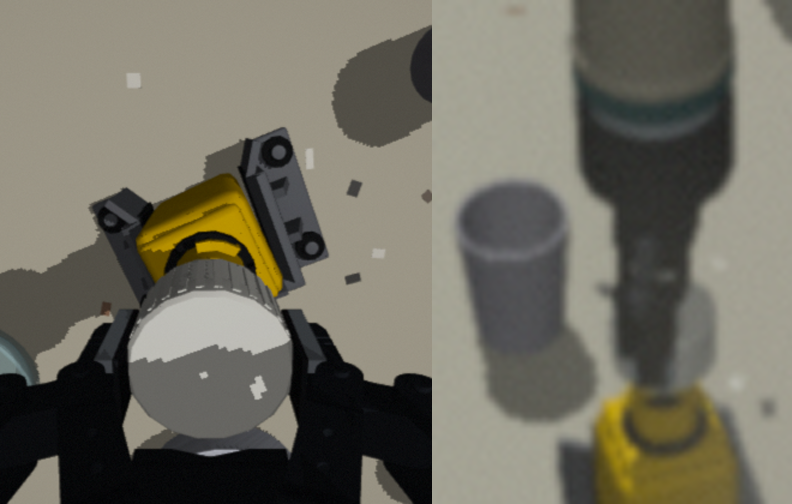

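The cap is off and in the pads with nothing else touching it. The open neck is visible below it, and the bottle is standing square in the U. The arm is still. Handing in.

```bash
python3 -c "
from workcell import hand_in;print(hand_in())"
```

```text
the job is handed in; nothing more can be done
None
```

The cap is off and the job is handed in at about 16.3 s; no verdict was reported. I carried the bottle by its cap, lowered it into the holder and turned the cap 69° anticlockwise. The bottle took up about 3° of slack, so the seal was at about 1.14 rad when I stopped. I then lifted the cap 46 mm, which puts its edge about 24 mm above the rim.

**What the last checks showed**
- **Bottle home:** just before the lift, the camera fit put the bottle about 1 mm from the holder's centre and about 2° off square. I did not repeat the fit after the lift; the last pictures show the bottle standing in the U.
- **Cap free:** the tool carried about 0 N after the lift, against -4.3 N when it carried the bottle.
- **Grip:** the fingers stood at 51.6 mm and the joint speeds were near zero. A comparison of the cap's ribs gave -0.5° slip in the pads, though the match was only moderate (0.3).
- **Other things on the sill:** in the top view, the only changes against the first picture were around the bottle's old spot, the arm and holder area, and the arm's base and shadows. The arm hides part of that view.

**What disagreed**
- **Cap height:** the cap top measured about 145 mm from the pictures, against 150 mm in the text. I chose a grasp height that suits both.
- **Holder position:** its position across the opening varied by up to about 2 mm, depending on which edges I used.
- **Finger opening:** on the 54 mm cap it read 51 to 52 mm.

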